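# Put the bench shaker into third gear and start it

## Robot

A 7-joint arm with a two-finger parallel gripper is mounted at the origin on the work surface. World frame = base frame: x ahead of the robot, y to its left, z up, the work surface at z = 0. Lengths are in mm, angles in rad, forces in N, time in s.
With the tool pointing down it reaches from about 350 to 900 mm from the base axis. Payload 7.2 kg.
Tool frame: the origin (TCP) lies between the finger pads; the fingertips stand 11 mm ahead of it and the grasp point (between the pads) lies 8 mm behind it; z points along the fingers, x is the direction in which the jaws open and shut, and the axes are right-handed (so a half turn about z gives the same grasp; the last joint's range is limited). The gripper opens to 88 mm and grips with 3 to 60 N. Pads are 20 mm wide; open, the fingers measure 115 mm over their backs; the gripper's body (75 mm by 178 mm) begins 61 mm behind the grasp point.
Start: joints at [1.095, 0.411, -0.013, 1.596, 0.006, 1.134, -0.082], TCP at [247.858, -573.755, 233.653] pointing down, gripper open.
Joint ranges: [-2.95, 2.95], [-0.29, 1.99], [-1.47, 1.44], [0.14, 2.54], [-1.03, 4.17], [0.13, 1.85], [-2.86, 2.86]. Speed limits (rad/s): [2.39, 2.39, 3.01, 3.01, 3.14, 3.14, 3.14].

## Interface

Orientations are given as [roll, pitch, yaw] about the fixed x, y, z axes, in that order (R = Rz(yaw) Ry(pitch) Rx(roll)).
In Python, from rig import manip gives the robot as it stands.
- The arm moves only by the shell command python3 -m creep 'ROWS' [FORCE]. ROWS is JSON, a list of rows, each a list of 7 numbers: the shift along the tool's x, y, z in m, then the turn, a rotation vector about the tool's x, y, z in rad, then the closure in counts, from 0 (fully open) to 255 (shut). A call has exactly 8 rows; each row is the pose to reach, as a shift and turn from the pose measured when the call began, along the tool's axes at that moment; what a row does not reach only later rows make up. A row lasts 1/10 s, in which the tool goes at most 50 mm and 8.59 degrees, less where a joint would pass 70% of its speed; a pose out of reach is approached as far as the arm can. A call with a gripper value outside its range is refused whole. The fingers move at their own pace and stop on an object; FORCE is the grip in N (left out, the last holds). Time passes only in rows, so rows that repeat a pose let the fingers close, or fill a call up. It gives the time, the measured TCP pose, the force and the opening at its end, in the units of the state.
- manip.observe(): the state, without advancing time (a new reading comes with each control period).
- manip.read_camera(name): name is "side" or "top" or "wrist"; returns (picture, depth): 480x640x3 uint8, red, green, blue; 480x640 float32, mm along the optical axis (not along the pixel's ray), 0 where there is no reading.
- manip.calibration(name): a dict with "intrinsics" (3x3 intrinsics, pixels), "origin" and "attitude" of the camera in the world; the wrist camera has in their place "mount" (4x4, takes a point from camera to tool coordinates, whose origin is the TCP and whose axes are the tool frame's). Camera axes: x right, y down, z forward; pixel columns grow to the right and rows downward; lengths in mm; the calibration is good to about 2 mm. A picture is of the moment at which its call begins: read the wrist's pose just before it. calibration takes no time and is no camera call.
- manip.job_done(): hands the job in, once; it reports no verdict.
The state is a dict: "t": time; "joint_positions": joint angles; "joint_vel": joint speeds; "tau": joint torques, N m; "ee_pos": TCP position; "tool_rot": TCP orientation; "ft_force": force on the tool from outside, world axes, zero at the start; "moment": the same for the moment, N m; "finger_gap": finger opening in mm.
Only numpy, scipy, OpenCV 4.12 (cv2) and the standard library are available. Lean on these libraries where they do the work, as an engineer would, in place of code of your own. Each camera call takes 0.05 s, during which the arm holds its last target.

## Task

The red-knobbed gear lever of the bench shaker stands somewhere in the left lane of its H-shaped gate. Pushing it with the fingertips or the outside of the fingers, never gripping the knob, bring it to the cross channel, across to the right lane and then all the way forward (away from the robot) into the third slot, marked with three dots; only then press the green start button fully down and let it come up. Leave the lever in third and do not move any of the other things on the shaker and the bench.

Things in the scene. Friction and masses are not known exactly. Their poses are not given: they have to be found in the camera images.
- shaker: White bench shaker, fixed, 350 x 300 mm. Origin: centre of its underside, on the bench; x points forward (away from the robot, at most 0.35 rad off), y left, z up. Its near part (x below -0.01) is a flat dark control deck 100 mm high with the gate and the green button; behind it is the shaking platform, top 120 mm high, carrying the microplate.
- gate_centre (a point): Centre of the H gate, on top of its aluminium plate (94 x 96 mm, 106 mm above the bench); axes as the shaker's. Two lanes, left and right, run forward-back, joined only by a cross channel in the middle; tongues part them elsewhere. Dots number the slots: 1 left forward, 2 left back, 3 right forward, 4 right back. The lever's pivot is 73 mm straight below.
- knob (a point): Centre of the red knob: four upright lobes (front, back, left, right), 36 mm across, 30 mm tall, on a 10 mm stem. With f = lever_fore, a = lever_across it lies from the pivot at (0.15 sin f, -0.15 cos f sin a, 0.15 cos f cos a) m in the shaker's frame, so 77 mm above the plate when upright. About 1.5 N moves it; it stays where left. Axes turn with the lever.
- lever_fore (a joint): Forward-back angle of the lever, rad: 0 upright (in the cross channel), +0.25 fully forward (slots 1 and 3), -0.25 fully back (slots 2 and 4). The lever can cross only while this is within about 0.04 of 0.
- lever_across (a joint): Sideways angle of the lever, rad: -0.22 left lane (start), +0.22 right lane.
- start_top (a point): Top centre of the green start button, 34 mm across, in a black housing on the deck, 120 mm to the left of the gate's centre. It is pressed straight down 6 mm; fully down takes about 5 N and it springs back.
- start (a joint): Travel of the start button, m: 0 up, 0.006 fully down.
- microplate: Clear well plate, 128 x 86 x 14 mm, lying loose on the shaking platform, long side across; origin under its centre. Leave alone.
- vial: Small amber vial with blue cap, 24 mm across, 45 mm tall, standing loose on the deck, about 90 mm to the right of the gate's centre; origin under its centre. Leave alone.
- tube_rack: Orange tube rack, 110 x 200 x 45 mm (54 mm with caps), loose on the bench at the left; origin under its centre. Leave alone.
- tip_box: Clear and yellow pipette tip box, 120 x 85 x 63 mm, loose at the right; origin under its centre. Leave alone.
- reagent: Glass bottle with blue cap, 72 mm across, 150 mm tall, loose at the right; origin under its centre. Leave alone.
- marker: Marker pen, 135 mm long, 14 mm thick, lying loose at the right; origin under the middle of its barrel. Leave alone.
- beaker: Small glass beaker, 70 mm across, 90 mm tall, loose at the left; origin under its centre. Leave alone.

How it is judged:
By the outcome, as a careful person would: the job done as asked, in the order asked, and still so for the second after the job is handed in, with the robot touching nothing.
It also fails if it takes over 69 s, if anything falls off the work surface, if the arm or the gripper's body presses on something with over 40 N, if the wrist force passes 120 N, or if a joint passes its speed limit or range.

## Working session

There is one attempt and no reset: what is moved stays moved. The work goes in short steps, Python scripts to look and compute and a shell command to move; the robot and the scene stay as the last step left them, time stands still between calls to the robot, and variables do not carry over. Pictures are saved under pics/ and viewed, and the job is handed in when it is done.

```bash
ls; mkdir -p pics; python3 - <<'E'
from rig import manip
import cv2, json
s=manip.observe(); print(s)
for n in ("side","top"):
    c=manip.calibration(n); print(n,c)
    p,d=manip.read_camera(n); cv2.imwrite(f"pics/{n}0.png",p[:,:,::-1])
    import numpy as np; np.savez(f"{n}0.npz",p=p,d=d)
print(manip.calibration("wrist"))
E
```

```text
pics
{'t': 0.0, 'joint_positions': array([ 1.0947994 ,  0.41187627, -0.01270933,  1.59701113,  0.00558544,
        1.13429446, -0.08220892]), 'joint_vel': array([ 0.00023893,  0.00021232, -0.00148864, -0.00076639, -0.00023389,
        0.00020771, -0.00049841]), 'tau': array([-3.92119625e-05, -5.87936318e+01,  6.41626697e-01, -2.91078043e+01,
       -5.38897701e-02,  1.82410696e-02,  1.55769253e-04]), 'ee_pos': array([ 247.64650778, -573.32959546,  232.83726553]), 'tool_rot': array([ 3.14149474e+00,  1.55072344e-03, -1.16299256e+00]), 'ft_force': array([-0.35477456, -0.42715653,  0.23978348]), 'moment': array([ 0.03256751,  0.00669822, -0.00837362]), 'finger_gap': 87.31113538771051}
side {'intrinsics': array([[550.9824254 ,   0.        , 311.57715759],
       [  0.        , 550.9824254 , 237.16735972],
       [  0.        ,   0.        ,   1.        ]]), 'origin': array([ 358.26997802, -882.14698384,  957.11953084]), 'attitude': array([-2.304459  , -0.01175677, -0.21289481])}
top {'intrinsics': array([[502.7082925 ,   0.        , 321.07543616],
       [  0.        , 502.7082925 , 240.09839973],
       [  0.        ,   0.        ,   1.        ]]), 'origin': array([ 423.23415766,   15.20595384, 1262.67902852]), 'attitude': array([-3.02402282, -0.02389621, -1.55005186])}
{'intrinsics': array([[404.94481317,   0.        , 318.41395774],
       [  0.        , 404.94481317, 236.06114067],
       [  0.        ,   0.        ,   1.        ]]), 'mount': array([[ 9.99999943e-01,  2.80703679e-04,  1.85938328e-04,
         1.19063859e+00],
       [-3.21038636e-04,  9.61377353e-01,  2.75233506e-01,
        -7.72442905e+01],
       [-1.01497840e-04, -2.75233550e-01,  9.61377388e-01,
        -1.51175964e+02],
       [ 0.00000000e+00,  0.00000000e+00,  0.00000000e+00,
         1.00000000e+00]])}
```

View pics/side0.png

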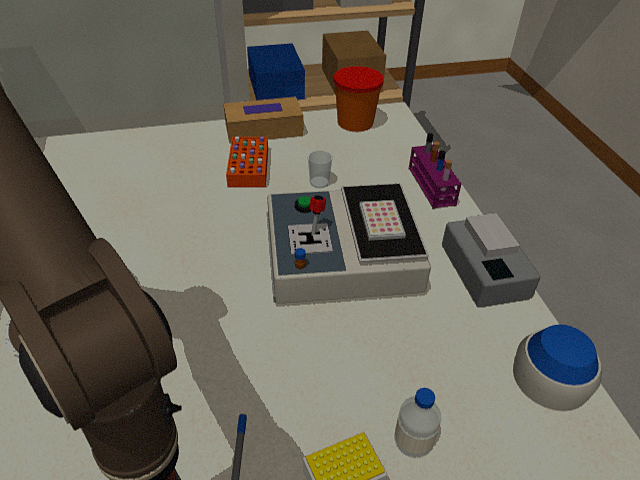

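View pics/top0.png

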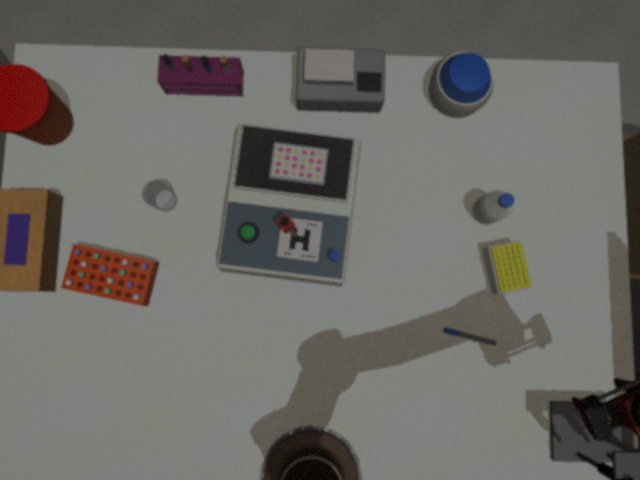

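The side view shows the shaker with the knob near (318,204), gate plate (310,238), button (304,203) and vial (300,258). In the top view, knob is near (286,224), gate plate (300,240), button (248,232), vial (336,255).

```bash
cat > h.py <<'E'
import numpy as np, cv2
from scipy.spatial.transform import Rotation as Rn
from rig import manip
def cam(n,s=None):
    c=manip.calibration(n);K=c["intrinsics"]
    if n=="wrist":
        s=s or manip.observe(); R=Rn.from_euler('xyz',s["tool_rot"]).as_matrix(); M=c["mount"]
        return K,R@M[:3,:3],s["ee_pos"]+R@M[:3,3]
    return K,Rn.from_euler('xyz',c["attitude"]).as_matrix(),np.array(c["origin"])
def ray(C,u,v):
    K,R,o=C; d=R@np.array([(u-K[0,2])/K[0,0],(v-K[1,2])/K[1,1],1.]); return o,d
def onplane(C,u,v,z):
    o,d=ray(C,u,v); return o+d*(z-o[2])/d[2]
def cross(r1,r2):
    (o1,d1),(o2,d2)=r1,r2
    A=np.stack([d1,-d2],1); t=np.linalg.lstsq(A,o2-o1,rcond=None)[0]
    a=o1+d1*t[0];b=o2+d2*t[1]; return (a+b)/2,np.linalg.norm(a-b)
def proj(C,p):
    K,R,o=C; q=R.T@(np.asarray(p)-o); return (K@(q/q[2]))[:2]
def blobs(p,lo,hi,roi=None,amin=20):
    h=cv2.cvtColor(p,cv2.COLOR_RGB2HSV); m=cv2.inRange(h,lo,hi)
    if roi: mm=np.zeros_like(m);x0,y0,x1,y1=roi;mm[y0:y1,x0:x1]=m[y0:y1,x0:x1];m=mm
    n,l,st,ce=cv2.connectedComponentsWithStats(m)
    return [(st[i,4],ce[i],st[i,:4],l==i) for i in range(1,n) if st[i,4]>=amin]
E
python3 - <<'E'
from h import *
T=np.load('top0.npz');S=np.load('side0.npz');ct,cs=cam('top'),cam('side')
rt=(215,120,365,290);rs=(260,180,435,300)
def m(n,lo,hi):
    out=[]
    for D,C,r,nm in((T,ct,rt,'top'),(S,cs,rs,'side')):
        b=max(blobs(D['p'],lo,hi,r,8),key=lambda b:b[0])
        u,v=b[1]; dep=np.median(D['d'][b[3]]); K,R,o=C
        p=o+ray(C,u,v)[1]*dep
        print(n,nm,b[0],b[1].round(1),b[2],'depthpt',p.round(1)); out.append(ray(C,u,v))
    x=cross(*out);print('  cross',x[0].round(1),round(x[1],1))
m('green',(45,80,40),(80,255,255));m('red',(0,150,60),(8,255,255));m('vialcap',(100,120,60),(125,255,255))
# plate
for D,C,r,nm in((T,ct,(270,210,330,268),'top'),(S,cs,(283,215,337,255),'side')):
    b=max(blobs(D['p'],(0,0,120),(180,60,255),r,50),key=lambda b:b[0])
    c=cv2.minAreaRect(cv2.findContours(b[3].astype('uint8'),0,2)[0][0].reshape(-1,1,2))
    w=np.array([onplane(C,*q,106) for q in cv2.boxPoints(c)])
    print(nm,b[0],c,w.round(1).tolist(),w.mean(0).round(1))
E
python3 - <<'E'
import cv2,numpy as np
t=cv2.imread('pics/top0.png')[110:300,205:375];cv2.imwrite('pics/topc.png',cv2.resize(t,None,fx=3.15,fy=3.15,interpolation=2)[:600])
s=cv2.imread('pics/side0.png')[170:310,255:440];cv2.imwrite('pics/sidec.png',cv2.resize(s,None,fx=4,fy=4,interpolation=2))
E
```

```text
green top 200 [247.4 231.5] [240 224  16  16] depthpt [574.4 159.5 121.6]
green side 123 [303.8 201.4] [298 196  12  12] depthpt [572.9 154.7 120.2]
  cross [574.7 160.2 115.7] 1.1
red top 51 [288.  225.6] [281 220  13  11] depthpt [579.5  63.9 194.5]
red side 163 [317.2 204.5] [309 197  17  16] depthpt [584.   59.3 183.5]
  cross [583.5  64.4 179.3] 3.5
vialcap top 77 [334.7 255. ] [330 251  11   9] depthpt [523.  -39.8 145.4]
vialcap side 97 [299.3 253.4] [295 248  10  12] depthpt [522.  -46.4 142.4]
  cross [523.5 -40.2 136.5] 0.6
top 649 ((299.40594482421875, 238.9405975341797), (38.80644989013672, 37.81141662597656), 5.710593223571777) [[521.6, 88.4, 106.0], [609.6, 82.4, 106.0], [602.7, -7.6, 106.0], [514.7, -0.8, 106.0]] [562.2  40.6 106. ]
side 698 ((309.6446533203125, 238.02537536621094), (27.928844451904297, 41.6082763671875), 85.91438293457031) [[521.4, 89.6, 106.0], [620.0, 80.7, 106.0], [601.8, -13.9, 106.0], [508.6, -4.8, 106.0]] [562.9  37.9 106. ]
```

View pics/topc.png

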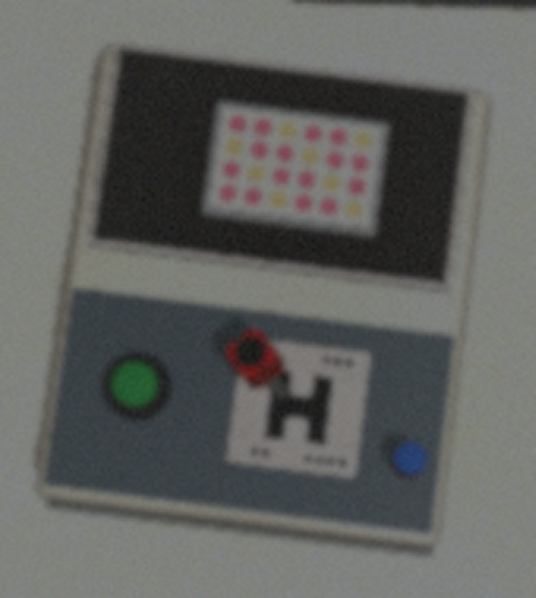

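View pics/sidec.png

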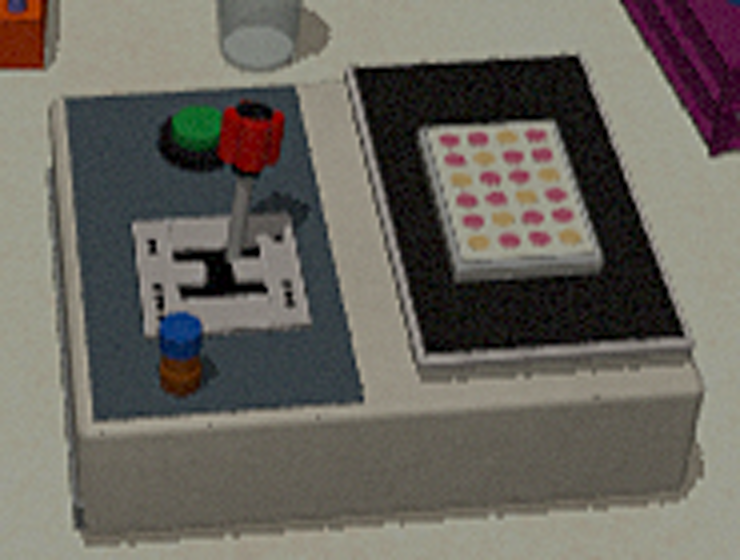

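Top crop: lever leans into slot 1 (forward-left), red knob next to the plate's top left corner; dots confirm slot 3 at forward right. Gate centre ≈ (562,40), yaw ≈ -0.09, button ≈ (574,160), z≈118; the vial matches its expected spot. I'll move over the gate, turning and closing the fingers.

```bash
python3 -m creep '[[-0.02,-0.03,-0.05,0,0,0.1,255],[-0.06,-0.07,-0.08,0,0,0.2,255],[-0.438,-0.532,-0.1,0,0,0.5,255],[-0.438,-0.532,-0.1,0,0,0.5,255],[-0.438,-0.532,-0.1,0,0,0.5,255],[-0.438,-0.532,-0.1,0,0,0.5,255],[-0.438,-0.532,-0.1,0,0,0.5,255],[-0.438,-0.532,-0.1,0,0,0.5,255]]' 20
```

```text
t: 0.9
ee_pos: [415.1, -246.0, 316.2]
tool_rot: [3.141, 0.001, -1.663]
ft_force: [0.8, -1.0, 0.0]
finger_gap: 27.5
```

```bash
python3 -m creep '[[-0.298,-0.12,-0.01,0,0,0,255],[-0.298,-0.12,-0.01,0,0,0,255],[-0.298,-0.12,-0.01,0,0,0,255],[-0.298,-0.12,-0.01,0,0,0,255],[-0.298,-0.12,-0.01,0,0,0,255],[-0.298,-0.12,-0.01,0,0,0,255],[-0.298,-0.12,-0.01,0,0,0,255],[-0.298,-0.12,-0.01,0,0,0,255]]'
python3 - <<'E'
from h import *
s=manip.observe();p,d=manip.read_camera('wrist');np.savez('w1.npz',p=p,d=d,pos=s['ee_pos'],rot=s['tool_rot']);cv2.imwrite('pics/w1.png',p[:,:,::-1]);print(s['ee_pos'],s['tool_rot'],s['finger_gap'],s['joint_positions'])
E
```

```text
t: 1.7
ee_pos: [562.5, 44.0, 325.6]
tool_rot: [3.139, 0.003, -1.657]
ft_force: [0.2, -1.1, -0.8]
finger_gap: 0.1
[562.52402792  44.01352086 325.61237708] [ 3.13949625e+00  2.94702348e-03 -1.65688889e+00] 0.08902083897553752 [ 0.14708422  0.27215596 -0.38978477  1.59339579  0.10267949  1.2980212
 -1.91444261]
```

View pics/w1.png

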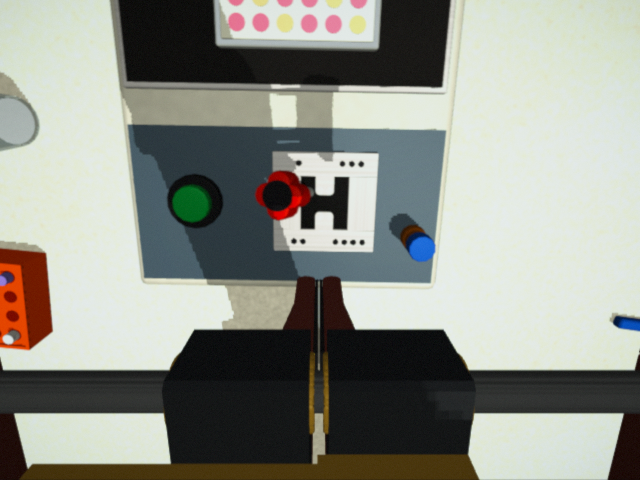

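Clear wrist view: plate (273–378, 152–251), knob's black top (277,195), button (193,202), vial (418,245), fingertips at (320,280).

```bash
python3 - <<'E'
from h import *
W=np.load('w1.npz');p,d=W['p'],W['d'];C=cam('wrist',{'tool_rot':W['rot'],'ee_pos':W['pos']})
g=cv2.cvtColor(p,cv2.COLOR_RGB2HSV)
b=max(blobs(p,(0,0,150),(180,40,255),(262,145,390,260),50),key=lambda b:b[0])
# right/top/bottom edges from white
ys,xs=np.nonzero(b[3]);print('plate bbox',b[2])
corn={}
c=cv2.minAreaRect(np.stack([xs,ys],1).astype('f4'));bp=cv2.boxPoints(c);
w=np.array([onplane(C,*q,106) for q in bp]);print(bp.round(1).tolist(),w.round(1).tolist(),'ctr',w.mean(0).round(1),'sides',np.linalg.norm(w-np.roll(w,1,0),axis=1).round(1))
for i in range(4):
    e=w[i]-w[i-1];print('edge ang',np.round((np.arctan2(e[1],e[0])+np.pi/4)%(np.pi/2)-np.pi/4,3))
# deck edges right and left bottom
for n,lo,hi,roi in(('green',(45,80,40),(80,255,255),(150,150,240,250)),('blk',(0,0,0),(180,255,45),(262,178,293,212)),('red',(0,150,60),(8,255,255),(240,150,330,240)),('red2',(172,150,60),(180,255,255),(240,150,330,240)),('cap',(100,150,60),(125,255,255),(395,200,450,280))):
    bb=blobs(p,lo,hi,roi)
    if not bb: print(n,'none');continue
    q=max(bb,key=lambda b:b[0]);u,v=q[1];dep=np.median(d[q[3]]);K,R,o=C
    print(n,q[0],q[1].round(1),q[2],(o+ray(C,u,v)[1]*dep).round(1), 'onplane z118/195', onplane(C,u,v,118).round(1),onplane(C,u,v,195).round(1))
# deck bottom edge and platform edge
for uv,z in(((146,281),100),((434,284),100),((124,84),120),((446,90),120)):print(onplane(C,*uv,z).round(1))
E
```

```text
plate bbox [279 152 100 101]
[[277.79998779296875, 249.5], [282.0, 149.0], [378.5, 153.0], [374.3999938964844, 253.5]] [[523.5, 87.0, 106.0], [617.4, 72.6, 106.0], [606.5, -13.5, 106.0], [511.6, -5.3, 106.0]] ctr [564.8  35.2 106. ] sides [93.1 95.  86.8 95.2]
edge ang -0.128
edge ang -0.153
edge ang -0.126
edge ang -0.087
green 1170 [191.1 203. ] [172 184  39  39] [578.3 157.1 121.6] onplane z118/195 [577.7 158.3 118. ] [591.1 132.2 195. ]
blk 660 [276.7 195.2] [263 181  29  29] [591.4  71.2 194.5] onplane z118/195 [578.2  80.6 118. ] [591.5  71.2 195. ]
red 1107 [285.9 194.3] [256 171  55  49] [590.9  65.  191.4] onplane z118/195 [578.3  72.3 118. ] [591.6  64.6 195. ]
red2 none
cap 626 [420.6 246.9] [407 233  28  29] [527.5 -40.9 144.3] onplane z118/195 [518.6 -47.  118. ] [544.7 -29.  195. ]
[499.9 223.2 100. ]
[472.3 -63.9 100. ]
[681.9 195.8 120. ]
[654.3 -69.7 120. ]
```

Yaw ≈ -0.098, gate ≈ (564,39,106). The knob top at (591,71,194.5) is 167 mm from the pivot (165 expected), and in the shaker frame gives f≈+0.147, a≈-0.214, which is consistent. Next I descend in front of the knob.

```bash
python3 -m creep '[[-0.027,-0.048,0,0,0,0.01,255],[-0.027,-0.069,0,0,0,0.01,255],[-0.027,-0.069,0,0,0,0.01,255],[-0.027,-0.069,0.04,0,0,0.01,255],[-0.027,-0.069,0.08,0,0,0.01,255],[-0.027,-0.069,0.12,0,0,0.01,255],[-0.027,-0.069,0.14,0,0,0.01,255],[-0.027,-0.069,0.15,0,0,0.01,255]]'
python3 - <<'E'
from h import *
s=manip.observe();p,d=manip.read_camera('wrist');np.savez('w2.npz',p=p,d=d,pos=s['ee_pos'],rot=s['tool_rot']);cv2.imwrite('pics/w2.png',p[:,:,::-1]);print(s['ee_pos'],s['tool_rot'])
p,d=manip.read_camera('side');cv2.imwrite('pics/s2.png',cv2.resize(p[150:300,240:440,::-1],None,fx=4,fy=4))
E
```

```text
t: 2.55
ee_pos: [630.8, 59.8, 173.3]
tool_rot: [3.136, -0.001, -1.672]
ft_force: [0.2, -0.4, 0.2]
finger_gap: 0.1
[630.8313142   59.77840914 173.25458651] [ 3.13557640e+00 -5.64782025e-04 -1.67182479e+00]
```

View pics/w2.png

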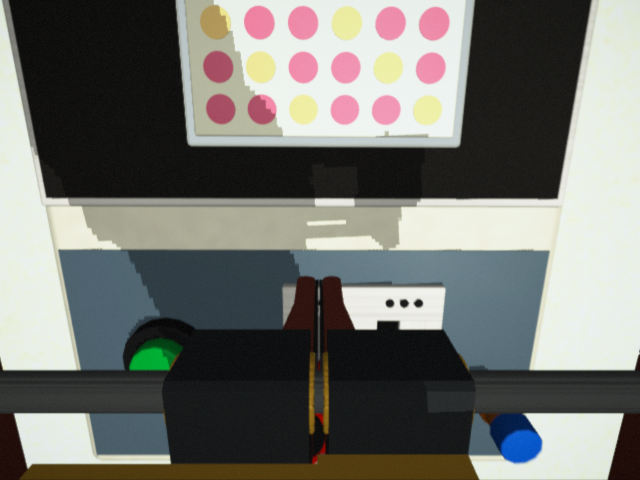

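View pics/s2.png

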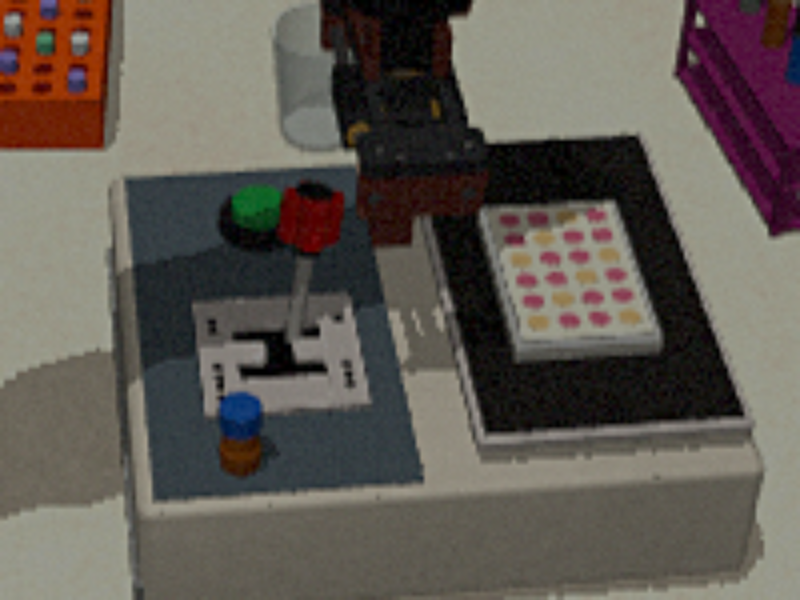

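Finger sits in front of the knob (side view: tip at about (390,235), knob (312,215)), nothing touched. Pushing back most of the way.

```bash
python3 -m creep '[[-0.005,0.005,0,0,0,0,255],[-0.005,0.01,0,0,0,0,255],[-0.005,0.014,0,0,0,0,255],[-0.005,0.018,0,0,0,0,255],[-0.005,0.022,0,0,0,0,255],[-0.005,0.026,0,0,0,0,255],[-0.005,0.03,0,0,0,0,255],[-0.005,0.03,0,0,0,0,255]]'
cat > look.py <<'E'
import sys
from h import *
n=sys.argv[1]
s=manip.observe();G=np.array([564,39,106.]);psi=-.098
X=np.array([np.cos(psi),np.sin(psi),0]);Y=np.array([-np.sin(psi),np.cos(psi),0])
e=s['ee_pos']-G
print('tcp shaker',np.round([e@X,e@Y],1),'z',s['ee_pos'][2].round(1),'F',np.round([s['ft_force']@X,s['ft_force']@Y,s['ft_force'][2]],1),'yaw',s['tool_rot'].round(3))
P=[]
for c,(r0,r1,c0,c1) in(('side',(150,300,240,440)),('top',(190,290,230,360))):
    p,d=manip.read_camera(c);C=cam(c)
    im=p[r0:r1,c0:c1,::-1];cv2.imwrite(f'pics/{n}_{c}.png',cv2.resize(im,None,fx=4,fy=4,interpolation=2))
    b=[q for q in blobs(p,(0,150,60),(8,255,255),(c0,r0,c1,r1),8)]
    if b:
        b=max(b,key=lambda q:q[0]);u,v=b[1];dep=np.median(d[b[3]])
        q=C[2]+ray(C,u,v)[1]*dep-G; print(c,'red',b[0],b[1].round(1),b[2],'depthpt shaker',np.round([q@X,q@Y,q[2]+106],1))
        q=onplane(C,u,v,182)-G; print('   on z182',np.round([q@X,q@Y],1))
    im=np.hstack([im]) 
a=cv2.imread(f'pics/{n}_side.png');b=cv2.imread(f'pics/{n}_top.png')
E
python3 look.py k3
```

```text
t: 3.45
ee_pos: [602.0, 68.7, 174.9]
tool_rot: [3.137, 0.0, -1.671]
ft_force: [1.3, -0.0, -0.3]
finger_gap: 0.5
tcp shaker [34.9 33.3] z 174.9 F [ 1.3  0.1 -0.3] yaw [ 3.137  0.    -1.671]
side red 239 [253.  180.3] [240 169  27  18] depthpt shaker [-123.5  348.3   23.5]
   on z182 [-122.   130.2]
```

View pics/k3_side.png

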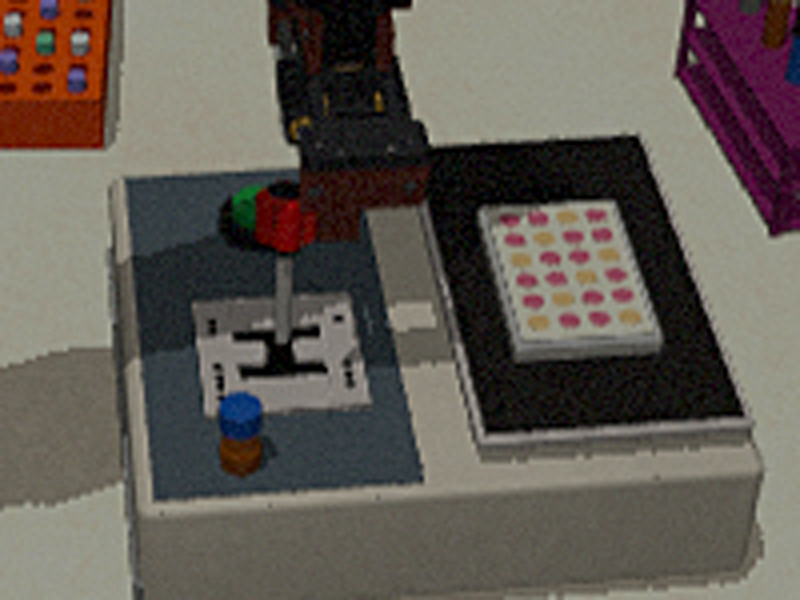

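Contact confirmed (1.3 N); lever nearly upright. Final 7 mm, then back away and rise to check.

```bash
python3 -m creep '[[0,0.003,0,0,0,0,255],[0,0.005,0,0,0,0,255],[0,0.007,0,0,0,0,255],[0,0.007,0,0,0,0,255],[0,0.0,0,0,0,0,255],[0,-0.012,0,0,0,0,255],[0,-0.014,-0.03,0,0,0,255],[0,-0.014,-0.07,0,0,0,255]]'
python3 -m creep '[[-0.03,0.02,-0.04,0,0,0,255],[-0.05,0.05,-0.06,0,0,0,255],[-0.05,0.07,-0.06,0,0,0,255],[-0.05,0.07,-0.06,0,0,0,255],[-0.05,0.07,-0.06,0,0,0,255],[-0.05,0.07,-0.06,0,0,0,255],[-0.05,0.07,-0.06,0,0,0,255],[-0.05,0.07,-0.06,0,0,0,255]]'
cat > wl.py <<'E'
import sys
from h import *
n=sys.argv[1]
s=manip.observe();p,d=manip.read_camera('wrist');np.savez(n+'.npz',p=p,d=d,pos=s['ee_pos'],rot=s['tool_rot']);cv2.imwrite(f'pics/{n}.png',p[:,:,::-1])
psi=-.098;X=np.array([np.cos(psi),np.sin(psi),0]);Y=np.array([-np.sin(psi),np.cos(psi),0]);G=np.array([564,39,106.])
sh=lambda q:np.round([(q-G)@X,(q-G)@Y,q[2]],1)
C=cam('wrist',s);print('tcp',sh(s['ee_pos']),s['tool_rot'].round(3))
K,R,o=C
bs=[b for b in blobs(p,(45,80,40),(80,255,255)) if b[0]>200]
for b in bs: print('green',b[0],b[1].round(1),b[2],sh(o+ray(C,*b[1])[1]*np.median(d[b[3]])),'world',onplane(C,*b[1],121).round(1))
r=max(blobs(p,(0,150,60),(8,255,255),(60,100,600,330)) or [(0,)],key=lambda b:b[0])
if r[0]:
    x,y,w,h=r[2];print('red',r[0],r[2],sh(o+ray(C,*r[1])[1]*np.median(d[r[3]])))
    kb=[b for b in blobs(p,(0,0,0),(180,255,45),(x,y,x+w,y+h)) if b[0]>100]
    for b in kb: print('blktop',b[0],b[1].round(1),b[2],sh(o+ray(C,*b[1])[1]*np.median(d[b[3]])))
E
python3 wl.py w4
```

```text
t: 4.35
ee_pos: [616.3, 66.3, 242.8]
tool_rot: [3.132, -0.001, -1.672]
ft_force: [0.8, 1.0, 0.2]
finger_gap: 0.4
t: 5.15
ee_pos: [552.7, 122.6, 302.8]
tool_rot: [3.13, -0.001, -1.673]
ft_force: [-0.6, 0.5, -0.4]
finger_gap: 0.4
tcp [-19.4  82.1 302.8] [ 3.130e+00 -1.000e-03 -1.673e+00]
green 1319 [271.5 187.8] [252 167  40  42] [  2.6 120.4 121.8] world [578.3 158.6 121. ]
red 2027 [ 60 245  41  85] [-124.7  350.2   23.7]
```

View pics/w4.png

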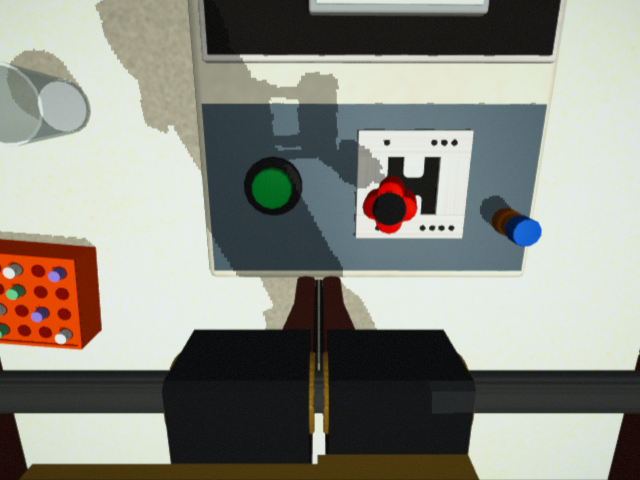

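Knob top is at (389,208), standing in front of the plate centre-left; plate outline (357–473, 129–238). Computing f in this same view.

```bash
cat > fa.py <<'E'
import sys
from h import *
n=sys.argv[1];W=np.load(n+'.npz');p,d=W['p'],W['d'];C=cam('wrist',{'tool_rot':W['rot'],'ee_pos':W['pos']})
x0,y0,x1,y1=map(int,sys.argv[2:6])   # plate roi
k0=list(map(int,sys.argv[6:10]))     # knob top roi
psi=-.098;X=np.array([np.cos(psi),np.sin(psi),0]);Y=np.array([-np.sin(psi),np.cos(psi),0])
h=cv2.cvtColor(p,cv2.COLOR_RGB2HSV);m=cv2.inRange(h,(0,0,125),(180,40,255));M=np.zeros_like(m);M[y0:y1,x0:x1]=m[y0:y1,x0:x1]
nn,l,st,ce=cv2.connectedComponentsWithStats(M);i=1+np.argmax(st[1:,4]);ys,xs=np.nonzero(l==i)
w=np.array([onplane(C,u,v,106) for u,v in zip(xs,ys)])
a,b=w@X,w@Y
lo=lambda z:np.percentile(z,1);hi=lambda z:np.percentile(z,99)
print('plate x',lo(a).round(1),hi(a).round(1),(hi(a)-lo(a)).round(1),'y',lo(b).round(1),hi(b).round(1),(hi(b)-lo(b)).round(1))
gx,gy=(lo(a)+hi(a))/2,(lo(b)+hi(b))/2;G=X*gx+Y*gy;print('gate',G.round(1))
t=max(blobs(p,(0,0,0),(180,255,50),k0),key=lambda b:b[0]);K,R,o=C
q=o+ray(C,*t[1])[1]*np.median(d[t[3]]);e=q-G;print('top',t[1].round(1),t[0],q.round(1),'rel',np.round([e@X,e@Y,q[2]],1),'f',np.arcsin(e@X/165).round(3),'a',-np.arcsin(e@Y/165).round(3))
E
python3 fa.py w4 345 120 485 245 370 188 408 228
```

```text
plate x 511.8 605.3 93.5 y 47.3 141.9 94.6
gate [565.1  39.5   0. ]
top [388.6 208.5] 810 [569.2  74.8 195.8] rel [  0.6  35.6 195.8] f 0.004 a -0.217
```

f≈0.004, a≈-0.217: right at the cross channel. Descend left of the knob.

```bash
python3 -m creep '[[0,-0.02,0,0,0,0,255],[0,-0.021,0.02,0,0,0,255],[0,-0.021,0.05,0,0,0,255],[0,-0.021,0.08,0,0,0,255],[0,-0.021,0.11,0,0,0,255],[0,-0.021,0.125,0,0,0,255],[0,-0.021,0.129,0,0,0,255],[0,-0.021,0.129,0,0,0,255]]'
python3 look.py k5
```

```text
t: 6.0
ee_pos: [572.3, 120.8, 173.9]
tool_rot: [3.13, -0.001, -1.672]
ft_force: [0.2, -0.4, -0.3]
finger_gap: 0.7
tcp shaker [ 0.3 82.2] z 173.9 F [ 0.3 -0.4 -0.3] yaw [ 3.130e+00 -1.000e-03 -1.672e+00]
side red 235 [254.  180.2] [240 169  27  18] depthpt shaker [-120.6  348.8   23.4]
   on z182 [-119.6  130.5]
```

View pics/k5_side.png

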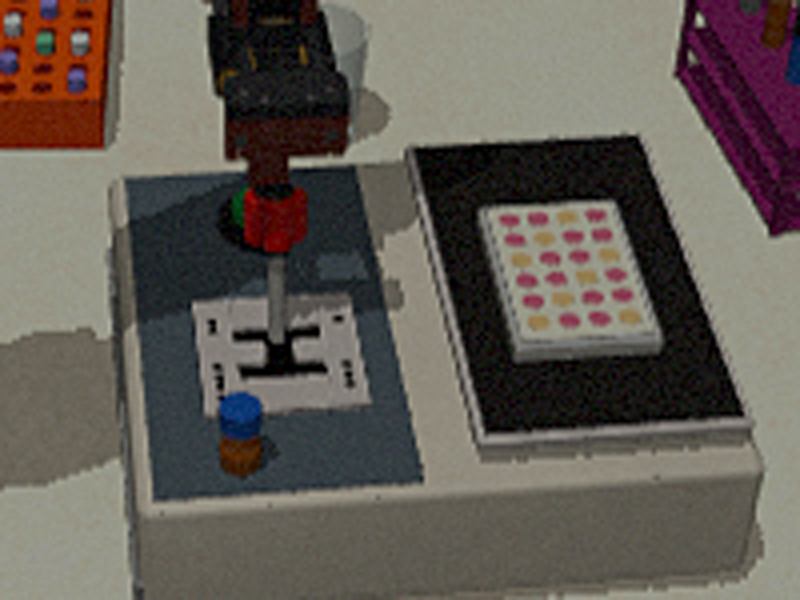

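The finger stands left of the knob (tip at (270,170) behind knob (275,215)), stem upright on the cross channel. Pushing right.

```bash
python3 -m creep '[[0.008,0,0,0,0,0,255],[0.016,0,0,0,0,0,255],[0.024,0,0,0,0,0,255],[0.032,0,0,0,0,0,255],[0.04,0,0,0,0,0,255],[0.048,0,0,0,0,0,255],[0.056,0,0,0,0,0,255],[0.06,0,0,0,0,0,255]]'
python3 look.py k6
```

```text
t: 6.9
ee_pos: [566.7, 60.0, 174.9]
tool_rot: [3.132, -0.001, -1.674]
ft_force: [1.0, 1.5, 1.7]
finger_gap: 0.5
tcp shaker [ 0.6 21.1] z 174.9 F [0.9 1.6 1.7] yaw [ 3.132e+00 -1.000e-03 -1.674e+00]
side red 221 [252.9 180.5] [240 170  27  17] depthpt shaker [-123.7  348.7   22.6]
   on z182 [-122.1  129.3]
```

View pics/k6_side.png

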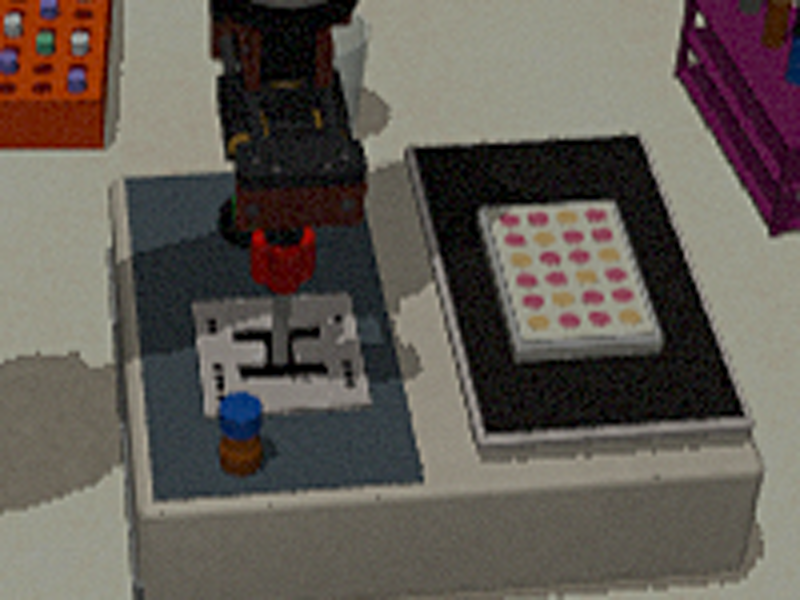

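The lever is crossing, mid-channel (knob (283,258)). Continuing 21 mm.

```bash
python3 -m creep '[[0.003,0,0,0,0,0,255],[0.007,0,0,0,0,0,255],[0.011,0,0,0,0,0,255],[0.015,0,0,0,0,0,255],[0.018,0,0,0,0,0,255],[0.02,0,0,0,0,0,255],[0.021,0,0,0,0,0,255],[0.021,0,0,0,0,0,255]]'
python3 look.py k7
```

```text
t: 7.8
ee_pos: [564.4, 39.0, 174.7]
tool_rot: [3.132, -0.001, -1.674]
ft_force: [0.5, 1.0, -0.5]
finger_gap: 0.3
tcp shaker [0.4 0.1] z 174.7 F [ 0.5  1.  -0.5] yaw [ 3.132e+00 -1.000e-03 -1.674e+00]
side red 234 [253.5 180.4] [240 170  27  17] depthpt shaker [-122.1  347.9   23.5]
   on z182 [-120.8  129.8]
```

View pics/k7_side.png

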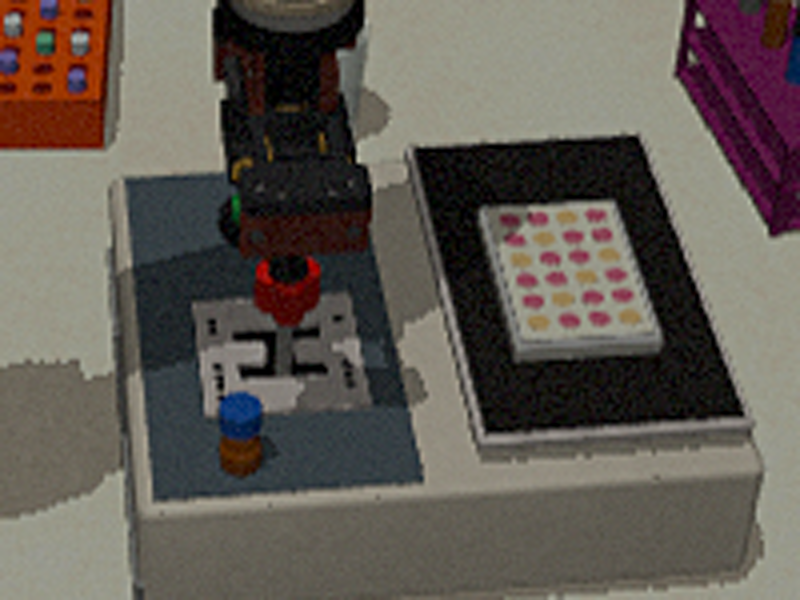

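```bash
python3 -m creep '[[0.001,0,0,0,0,0,255],[0.002,0,0,0,0,0,255],[0.003,0,0,0,0,0,255],[0.004,0,0,0,0,0,255],[0.005,0,0,0,0,0,255],[0.006,0,0,0,0,0,255],[0.006,0,0,0,0,0,255],[0.006,0,0,0,0,0,255]]'
```

```text
t: 8.7
ee_pos: [563.7, 34.5, 174.6]
tool_rot: [3.132, 0.0, -1.673]
ft_force: [0.8, 5.8, -2.5]
finger_gap: 0.8
```

Force rose to 5.8 N: at the lane wall. Back off left, rise, and go behind the lever for a look.

```bash
python3 -m creep '[[-0.005,0,0,0,0,0,255],[-0.015,0,0,0,0,0,255],[-0.018,0,-0.03,0,0,0,255],[-0.018,0,-0.07,0,0,0,255],[-0.018,0,-0.11,0,0,0,255],[0,0.02,-0.13,0,0,0,255],[0.025,0.05,-0.13,0,0,0,255],[0.025,0.05,-0.13,0,0,0,255]]'
python3 wl.py w8
```

```text
t: 9.5
ee_pos: [510.4, 11.7, 306.3]
tool_rot: [3.133, -0.003, -1.676]
ft_force: [-0.1, -0.3, 0.5]
finger_gap: 0.3
tcp [-50.6 -32.5 306.3] [ 3.133e+00 -3.000e-03 -1.676e+00]
green 1512 [130.1 150.8] [108 130  46  43] [  2.4 119.5 121.5] world [578.1 157.9 121. ]
red 1222 [288 131  59  56] [  3.6 -30.2 192.4]
blktop 207 [294.  137.8] [288 131  16  22] [ 10.8 -12.8 102.5]
blktop 834 [321.5 160.2] [306 144  32  33] [  1.4 -35.2 195.7]
```

View pics/w8.png

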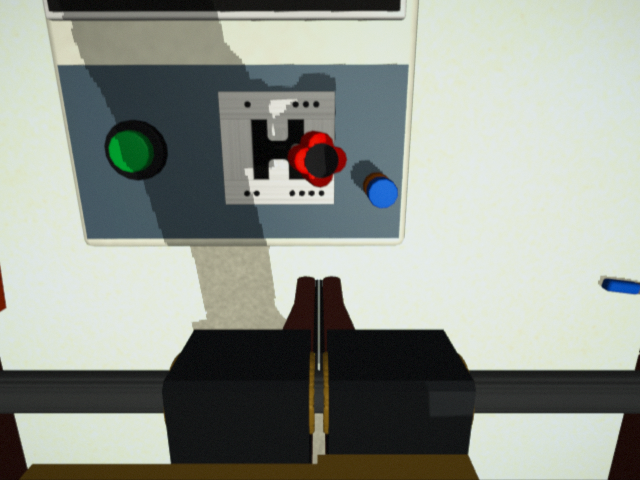

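Knob top (321,160) at shaker (1.4,-35.2): lever in the right lane, f≈0. Vial (382,193) undisturbed. Descend behind the knob.

```bash
python3 -m creep '[[0,0,0.03,0,0,0,255],[0,0,0.06,0,0,0,255],[0,0,0.09,0,0,0,255],[0,0,0.115,0,0,0,255],[0,0,0.13,0,0,0,255],[0,0,0.135,0,0,0,255],[0,0,0.135,0,0,0,255],[0,0,0.135,0,0,0,255]]'
python3 -m creep '[[0,-0.007,0,0,0,0,255],[0,-0.014,0,0,0,0,255],[0,-0.021,0,0,0,0,255],[0,-0.027,0,0,0,0,255],[0,-0.033,0,0,0,0,255],[0,-0.039,0,0,0,0,255],[0,-0.043,0,0,0,0,255],[0,-0.045,0,0,0,0,255]]'
python3 look.py k9
```

```text
t: 10.35
ee_pos: [511.4, 13.3, 171.7]
tool_rot: [3.134, -0.001, -1.675]
ft_force: [0.2, -0.5, -0.1]
finger_gap: 0.5
t: 11.15
ee_pos: [556.5, 8.7, 171.2]
tool_rot: [3.134, -0.001, -1.675]
ft_force: [-1.2, 0.0, 0.3]
finger_gap: 0.7
tcp shaker [ -4.5 -30.9] z 171.2 F [-1.2 -0.1  0.3] yaw [ 3.134e+00 -1.000e-03 -1.675e+00]
side red 232 [253.4 180.2] [240 170  27  17] depthpt shaker [-122.3  348.5   23.8]
   on z182 [-121.   130.6]
```

View pics/k9_side.png

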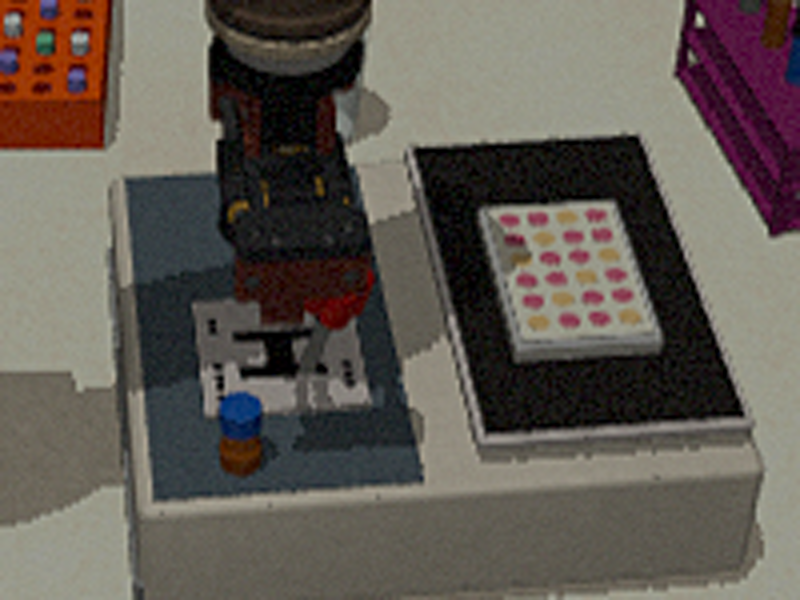

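The lever leans forward in the right lane (stem (315,365), knob (345,305)), with 1.2 N on the finger. Pushing on to the stop in small steps.

```bash
python3 -m creep '[[0,-0.002,0,0,0,0,255],[0,-0.004,0,0,0,0,255],[0,-0.006,0,0,0,0,255],[0,-0.008,0,0,0,0,255],[0,-0.01,0,0,0,0,255],[0,-0.011,0,0,0,0,255],[0,-0.012,0,0,0,0,255],[0,-0.012,0,0,0,0,255]]'
```

```text
t: 12.05
ee_pos: [567.7, 7.6, 170.7]
tool_rot: [3.132, -0.001, -1.675]
ft_force: [-3.5, 1.3, -2.1]
finger_gap: 0.4
```

```bash
python3 -m creep '[[0,-0.001,0,0,0,0,255],[0,-0.002,0,0,0,0,255],[0,-0.003,0,0,0,0,255],[0,-0.004,0,0,0,0,255],[0,-0.004,0,0,0,0,255],[0,-0.004,0,0,0,0,255],[0,-0.004,0,0,0,0,255],[0,-0.004,0,0,0,0,255]]'
```

```text
t: 12.85
ee_pos: [570.4, 7.3, 170.3]
tool_rot: [3.13, -0.002, -1.675]
ft_force: [-6.4, 0.9, -0.0]
finger_gap: 0.5
```

```bash
python3 -m creep '[[0,-0.001,0,0,0,0,255],[0,-0.003,0,0,0,0,255],[0,-0.005,0,0,0,0,255],[0,-0.005,0,0,0,0,255],[0,-0.005,0,0,0,0,255],[0,-0.005,0,0,0,0,255],[0,-0.005,0,0,0,0,255],[0,-0.005,0,0,0,0,255]]'
python3 -m creep '[[0,0.005,0,0,0,0,255],[0,0.015,0,0,0,0,255],[0,0.03,-0.01,0,0,0,255],[0,0.04,-0.04,0,0,0,255],[0,0.045,-0.08,0,0,0,255],[0,0.045,-0.11,0,0,0,255],[0,0.045,-0.13,0,0,0,255],[0,0.045,-0.13,0,0,0,255]]'
python3 wl.py w12
```

```text
t: 13.65
ee_pos: [573.3, 7.0, 169.7]
tool_rot: [3.125, -0.002, -1.674]
ft_force: [-9.3, 1.4, 1.2]
finger_gap: 0.4
t: 14.45
ee_pos: [532.8, 11.8, 304.2]
tool_rot: [3.134, -0.001, -1.675]
ft_force: [-0.2, -0.1, -0.6]
finger_gap: 0.7
tcp [-28.4 -30.2 304.2] [ 3.134e+00 -1.000e-03 -1.675e+00]
green 1454 [136.6 178.7] [115 158  45  42] [  2.3 118.9 121.5] world [577.8 157.4 121. ]
red 1339 [291 104  59  60] [ 37.8 -29.5 189.2]
blktop 862 [324.  130.3] [308 114  33  34] [ 42.1 -34.4 190.5]
```

View pics/w12.png

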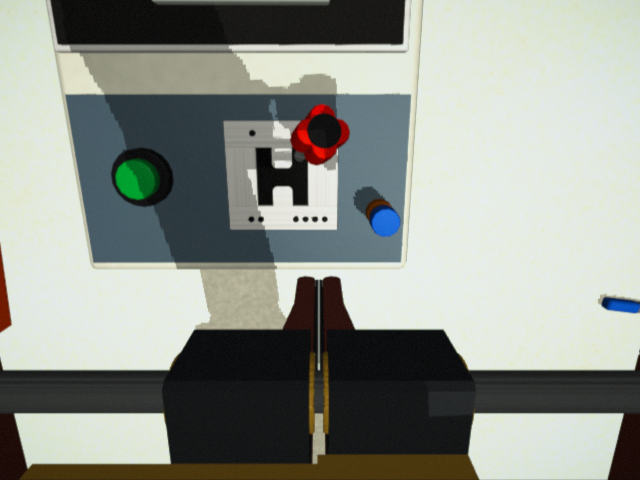

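Knob top now gives f≈0.25, a≈+0.21: third slot, at the stop. Now the start button: go over it (577.5,158) and down to just above its 121 mm top.

```bash
python3 -m creep '[[-0.05,-0.01,0,0,0,0,255],[-0.1,-0.02,0,0,0,0,255],[-0.15,-0.029,0,0,0,0,255],[-0.15,-0.029,0.02,0,0,0,255],[-0.15,-0.029,0.06,0,0,0,255],[-0.15,-0.029,0.1,0,0,0,255],[-0.15,-0.029,0.135,0,0,0,255],[-0.15,-0.029,0.154,0,0,0,255]]'
python3 look.py k13
```

```text
t: 15.3
ee_pos: [572.4, 156.8, 142.8]
tool_rot: [3.126, -0.004, -1.674]
ft_force: [-0.5, 0.4, -0.4]
finger_gap: 0.5
tcp shaker [ -3.2 118.1] z 142.8 F [-0.6  0.3 -0.4] yaw [ 3.126 -0.004 -1.674]
side red 230 [254.3 178.5] [240 154  28  33] depthpt shaker [-119.3  353.    26. ]
   on z182 [-118.6  136.9]
top red 74 [314.7 221.1] [309 215  15  13] depthpt shaker [ 30.3 -29.4 190.4]
   on z182 [ 31.6 -29.4]
```

View pics/k13_side.png

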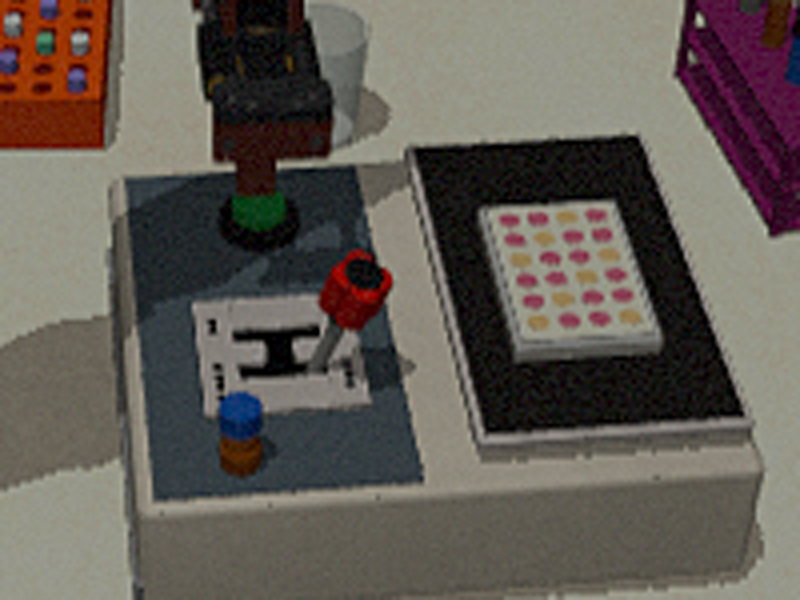

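View pics/k13_top.png

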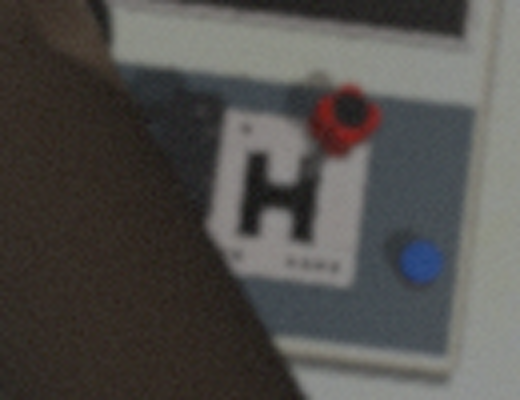

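The side view shows the tip just above the green button (258,205), with the lever clearly in third. Correcting 5 mm forward and pressing slowly.

```bash
python3 -m creep '[[-0.001,-0.004,0,0,0,0,255],[-0.001,-0.005,0.002,0,0,0,255],[-0.001,-0.005,0.005,0,0,0,255],[-0.001,-0.005,0.008,0,0,0,255],[-0.001,-0.005,0.011,0,0,0,255],[-0.001,-0.005,0.013,0,0,0,255],[-0.001,-0.005,0.015,0,0,0,255],[-0.001,-0.005,0.016,0,0,0,255]]'
```

```text
t: 16.2
ee_pos: [577.3, 157.2, 127.4]
tool_rot: [3.125, -0.004, -1.674]
ft_force: [-0.7, -1.8, 9.2]
finger_gap: 0.6
```

```bash
python3 -m creep '[[0,0,0.001,0,0,0,255],[0,0,0.002,0,0,0,255],[0,0,0.003,0,0,0,255],[0,0,0.004,0,0,0,255],[0,0,0.005,0,0,0,255],[0,0,0.006,0,0,0,255],[0,0,0.006,0,0,0,255],[0,0,0.006,0,0,0,255]]'
python3 - <<'E'
from h import *
s=manip.observe();print(s['ft_force'],s['moment'],s['ee_pos'])
p,d=manip.read_camera('side');cv2.imwrite('pics/s16.png',cv2.resize(p[170:270,260:380,::-1],None,fx=6,fy=6,interpolation=2))
E
```

```text
t: 17.0
ee_pos: [577.7, 157.3, 126.7]
tool_rot: [3.128, -0.005, -1.675]
ft_force: [-14.6, -5.8, 43.0]
finger_gap: 0.7
[-14.61378991  -5.799574    42.9990681 ] [-1.37671075  3.2860221   0.06592058] [577.65610373 157.28315942 126.66026192]
```

View pics/s16.png

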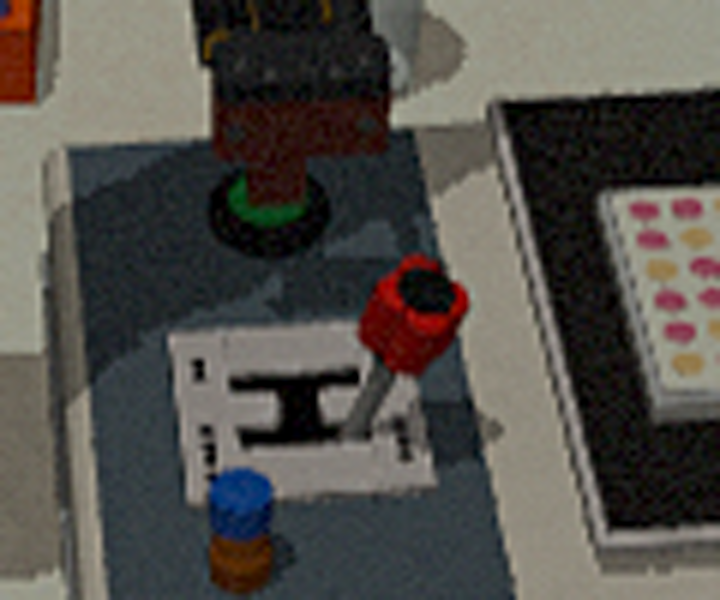

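Button is bottomed: the tip stopped dead at z≈115.7, 6 mm below the measured 121.5 top. Release straight up.

```bash
python3 -m creep '[[0,0,-0.004,0,0,0,255],[0,0,-0.012,0,0,0,255],[0,0,-0.025,0,0,0,255],[0,0,-0.05,0,0,0,255],[0,0,-0.09,0,0,0,255],[0,0,-0.13,0,0,0,255],[0,0.02,-0.17,0,0,0,255],[0,0.04,-0.18,0,0,0,255]]'
python3 -m creep '[[0.02,0.01,0,0,0,0,255],[0.05,0.02,0,0,0,0,255],[0.07,0.03,0,0,0,0,255],[0.07,0.03,0,0,0,0,255],[0.07,0.03,0,0,0,0,255],[0.07,0.03,0,0,0,0,255],[0.07,0.03,0,0,0,0,255],[0.07,0.03,0,0,0,0,255]]'
python3 wl.py w18; python3 look.py k18
```

```text
t: 17.85
ee_pos: [541.4, 163.0, 311.6]
tool_rot: [3.133, -0.002, -1.675]
ft_force: [0.4, 0.4, 0.4]
finger_gap: 0.2
t: 18.65
ee_pos: [504.4, 97.3, 311.7]
tool_rot: [3.133, -0.002, -1.674]
ft_force: [-0.1, 0.4, -0.4]
finger_gap: 0.5
tcp [-65.   52.1 311.7] [ 3.133e+00 -2.000e-03 -1.674e+00]
green 1386 [234.1 131.8] [214 111  42  43] [  2.1 120.  121.9] world [577.8 158.5 121. ]
red 1029 [ 60 208  15  97] [-145.4  348.8   14.4]
tcp shaker [-65.  52.] z 311.7 F [ 0.7 -0.3  1. ] yaw [ 3.133e+00 -2.000e-03 -1.674e+00]
side red 234 [252.6 180.7] [240 173  27  14] depthpt shaker [-124.6  348.5   22. ]
   on z182 [-122.9  128.6]
top red 86 [314.2 221.2] [308 214  16  14] depthpt shaker [ 30.  -28.3 189.7]
   on z182 [ 31.3 -28.3]
```

View pics/w18.png

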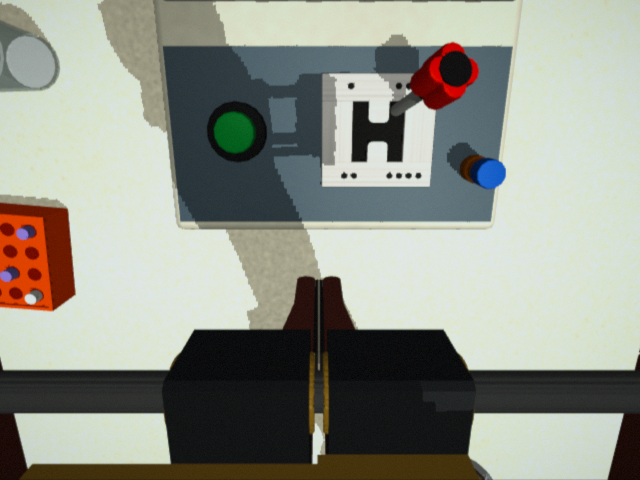

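View pics/k18_side.png

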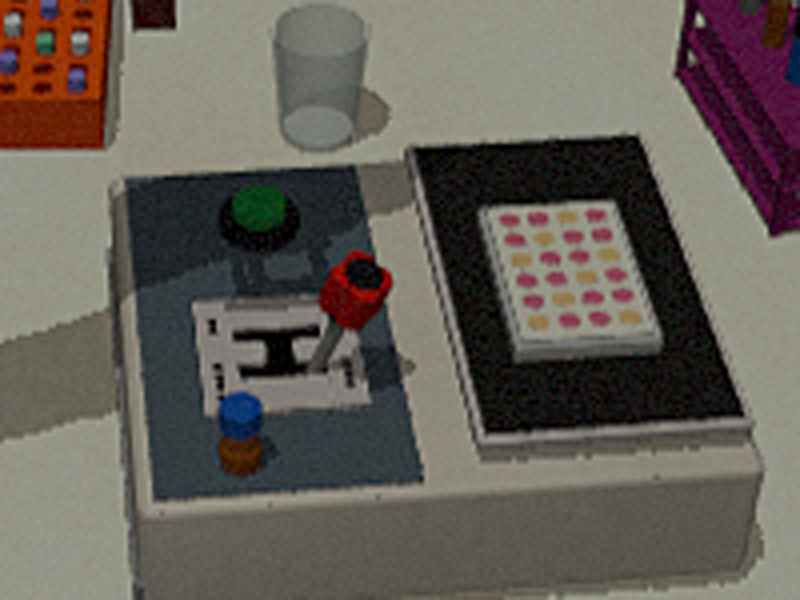

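The button is back up (top 121.9 mm), the lever leans into slot 3, and the vial, plate and beaker are where they were. One last angle check, then I hand in.

```bash
python3 fa.py w18 315 65 437 192 436 48 476 90; python3 -c "
from rig import manip
print(manip.job_done())"
```

```text
plate x 512.1 604.5 92.4 y 47.8 141.4 93.7
gate [564.9  39.5   0. ]
top [455.3  68.3] 858 [602.6   1.  190.7] rel [ 41.4 -34.6 190.7] f 0.253 a 0.211
the job is handed in; nothing more can be done
None
```

I moved the lever into third and then pressed and released the start button. The job was handed in after about 19 s of the 69 s allowed.

- **Lever:** It started in the left lane, tilted forward (lever_fore ≈ +0.15). With the fingers closed, I pushed the knob back to the cross channel (measured lever_fore ≈ 0.004). I then pushed it right until it met the lane wall (5.8 N) and forward until it met the stop (9.3 N). The last wrist picture gives lever_fore ≈ 0.25 and lever_across ≈ +0.21, so it is in third.
- **Start button:** I pressed it only after the lever was in third. The fingertips stopped firmly about 6 mm below its resting top. The wrist force reached about 43 N at the bottom, well above the 5 N needed but under the 120 N limit. Afterwards its top measured 121.9 mm, against 121.5 mm before the press.
- **Other things:** In the last pictures the vial, microplate and beaker look unmoved. I did not check the tip box, reagent bottle or marker again at the end, nor measure the tube rack, but the arm never went down near any of them. At hand-in the robot was clear of everything.
- **Disagreement:** The fixed cameras and the wrist camera differed by up to about 5 mm on positions (e.g. the button). I used the wrist camera for the final moves.

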